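# Turn round a row of paint pots

### The arm

A 6-joint arm with a two-finger parallel gripper is mounted at the origin on a cart in front of the work surface, level with it; the furniture and walls round the work are solid. World frame = base frame: x ahead of the robot, y to its left, z up, the work surface at z = 0. Lengths are in mm, angles in rad, forces in N, time in s.
With the tool pointing down it reaches from about 275 to 850 mm from the base axis. Payload 19 kg.
Tool frame: the origin (TCP) lies midway between the tips of the shut fingers; the grasp point (between the pads) lies 19 mm behind it; z points along the fingers, y is the line along which they close (so a half turn about z gives the same grasp; the last joint's range is limited). The gripper opens to 85 mm and grips with 20 to 120 N. Pads are 22 mm wide; open, the fingers measure 114 mm over their backs; the gripper's body (76 mm by 85 mm) begins 54 mm behind the grasp point. The pads swing forward as they close: fully open they stand 13 mm farther back than shut.
Start: joints at [1.102, 0.15, 1.437, -0, 1.554, -0.134], TCP at [188.937, 543.041, 231.267] pointing down, gripper open.
Joint ranges: [-2.8, 2.8], [-0.68, 2.1], [0.12, 2.68], [-1.39, 4.53], [0.16, 2.79], [-2.81, 2.81]. Speed limits (rad/s): [1.89, 1.89, 2.22, 3.01, 3.01, 3.01].

### API

Orientations are given as a unit quaternion [x, y, z, w].
In Python, from workcell import bot gives the robot as it stands.
- The arm moves only by the tool carry_out, never from a script. Its argument "deltas" is a list of rows, each a list of 4 numbers: the shift along the tool's x, y, z in mm, then the turn about the tool's z in rad. A call has 1 to 8 rows; each row shifts and turns the commanded pose from where the row before left it, along the tool's axes as they then stand; what a row does not reach is not made up. A row lasts 1/10 s, in which the tool goes at most 50 mm and 8.59 degrees, less where a joint would pass 70% of its speed; a pose out of reach is approached as far as the arm can. A call is refused whole if a number of a shift passes 50 or a number of a turn 0.15, either way. A call with a gripper value outside its range is refused whole. "grip" is the finger opening in mm, from 0 to 85.4, set as the call begins (left out, the last holds). The fingers move at their own pace and stop on an object; "newtons" is the grip in N (left out, the last holds). Time passes only in rows, so rows that do not move let the fingers close. It gives the time, the measured TCP pose, the force, the opening and the grip force at its end, in the units of the state.
- bot.sense(): the state, without advancing time (a new reading comes with each control period).
- bot.read_camera(name): name is "scene" or "side" or "wrist"; returns the picture (420x560x3 uint8, blue, green, red); there is no depth.
- bot.camera_model(name): a dict with "fov_y" (degrees; the focal length in pixels is half the picture's height over the tangent of half this angle, whatever the lens; pixels are square), "cx", "cy" (the principal point, pixels), "rvec" (rotation vector, rad) and "tvec" (3), from world to camera coordinates, as OpenCV has them; the wrist camera has in their place "hand_eye" (4x4, takes a point from camera to tool coordinates, whose origin is the TCP and whose axes are the flange's). Camera axes: x right, y down, z forward; pixel columns grow to the right and rows downward; lengths in mm; the calibration is good to about 2 mm. A picture is of the moment at which its call begins: read the wrist's pose just before it. camera_model takes no time and is no camera call.
- bot.hand_in(): hands the job in; it is judged then, once.
The state is a dict: "t": time; "joints": joint angles; "qd": joint speeds; "joint_torque": joint torques, N m; "tcp_pos": TCP position; "tcp_rot": TCP orientation; "contact_force": force on the tool from outside, world axes, zero at the start; "moment": the same for the moment, N m; "opening": finger opening in mm; "gripper_force": force on a finger pad.
Only numpy, scipy, OpenCV 4.12 (cv2) and the standard library are available. Lean on these libraries where they do the work, as an engineer would, in place of code of your own. Each camera call takes 0.05 s, during which the arm holds its last target. There are 200 camera calls.

### The job

Move the four pots from the plywood rack into the blue tray, one to a cell, so that their order is reversed: the pot nearest the plywood rack's yellow end goes into the cell farthest from the tray's yellow end, and so on, until the pot farthest from the plywood rack's yellow end stands in the cell next to the tray's yellow end. Keep the pots upright all the time and leave each standing flat on the floor of its cell.

Things in the scene. Friction and masses are not known exactly. Their poses are not given: they have to be found in the camera images.
- red_pot_center (a point): red paint pot: red body, white lid with a round red spot on top; round, loose, 38 mm tall, body 31 mm and lid 34 to 36 mm across (the lid is the upper 12 mm), about 50 g. The point is its centre, 19 mm above its underside; z is its upward axis.
- green_pot_center (a point): green paint pot: grey-green body, white lid with a round grey-green spot on top; round, loose, 38 mm tall, body 31 mm and lid 34 to 36 mm across (the lid is the upper 12 mm), about 50 g. The point is its centre, 19 mm above its underside; z is its upward axis.
- white_pot_center (a point): white paint pot: white body, black lid with a round pale spot on top; round, loose, 38 mm tall, body 31 mm and lid 34 to 36 mm across (the lid is the upper 12 mm), about 50 g. The point is its centre, 19 mm above its underside; z is its upward axis.
- wax_pot_center (a point): wax pot: tan body, plain black lid; round, loose, 38 mm tall, body 31 mm and lid 34 to 36 mm across (the lid is the upper 12 mm), about 50 g. The point is its centre, 19 mm above its underside; z is its upward axis.
- red_dish: round red drip dish, 53 mm across, rim 6 mm high, fixed in the full rack; the red pot stands loosely in it at the start. It stays in the rack, so it goes on showing where that pot stood. Origin: centre of its underside; its floor is 3 mm higher.
- green_dish: round dark grey-green drip dish, 53 mm across, rim 6 mm high, fixed in the full rack; the green pot stands loosely in it at the start. It stays in the rack, so it goes on showing where that pot stood. Origin: centre of its underside; its floor is 3 mm higher.
- white_dish: round white drip dish, 53 mm across, rim 6 mm high, fixed in the full rack; the white pot stands loosely in it at the start. It stays in the rack, so it goes on showing where that pot stood. Origin: centre of its underside; its floor is 3 mm higher.
- wax_dish: round tan (light orange-brown) drip dish, 53 mm across, rim 6 mm high, fixed in the full rack; the wax pot stands loosely in it at the start. It stays in the rack, so it goes on showing where that pot stood. Origin: centre of its underside; its floor is 3 mm higher.
- full_rack: plywood board 62 mm wide and about 0.25 m long with thin dark edge strips, on which the four dishes stand in a row; one end has a yellow end piece 22 mm high, the other a dark strip. Fixed. Origin: centre of its underside; z up, y along the row towards the yellow end. The dishes stand 8 mm above the origin at y = -84, -28, +28 and +84 mm, in any order.
- empty_rack: blue tray 60 mm wide (x) and about 0.24 m long (y) with four open cells in a row and a yellow end piece 22 mm high at one end. Fixed. Origin: centre of its underside; z up, y along the row towards the yellow end. Cell centres at x = 0, y = -84, -28, +28 and +84 mm; each cell is 52 mm square inside, its floor 12 mm above the origin (the tray stands on 8 mm feet), its walls (4 mm thick) reaching 20 mm above the origin.

How it is judged:
By the outcome, as a careful person would: the job done as asked, in the order asked, and still so for the second after the job is handed in, with the robot touching nothing.
It also fails if it takes over 90 s, if anything falls off the work surface, if the arm or the gripper's body presses on something with over 40 N, if the wrist force passes 120 N, or if a joint passes its speed limit or range.

## Working session

There is one attempt and no reset: what is moved stays moved. The work goes in short steps, Python scripts to look and compute and a tool call to move; the robot and the scene stay as the last step left them, time stands still between calls to the robot, and variables do not carry over. Pictures are saved under pics/ and viewed, at most 14 in all, crops included, and the job is handed in when it is done.

Besides the shell and the picture viewer there is one more tool, called after ">>>" as name(argument=value, ...) on one line, values as JSON. carry_out: Moves the arm, as the interface text tells. Its arguments: {"type":"object","properties":{"deltas":{"type":"array","items":{"type":"array","items":{"type":"number"}}},"grip":{"type":"number"},"newtons":{"type":"number"}},"required":["deltas"]}

```bash
mkdir -p pics; python3 - <<'E'
from workcell import bot
import cv2,numpy as np
s=bot.sense();print({k:np.round(v,3) for k,v in s.items()})
for n in("scene","side","wrist"):
    cv2.imwrite(f"pics/{n}0.png",bot.read_camera(n));print(n,bot.camera_model(n))
E
```

```text
{'t': np.float64(0.0), 'joints': array([ 1.102,  0.151,  1.438, -0.   ,  1.554, -0.134]), 'qd': array([-0.   ,  0.003,  0.001,  0.002, -0.   ,  0.001]), 'joint_torque': array([-2.0000e-03, -7.1307e+01, -5.7087e+01, -0.0000e+00,  9.0000e-03,
        0.0000e+00]), 'tcp_pos': array([188.858, 542.84 , 230.691]), 'tcp_rot': array([ 0.167,  0.986, -0.001, -0.   ]), 'contact_force': array([ 0.034, -0.648,  0.378]), 'moment': array([-0.04 , -0.021,  0.071]), 'gripper_force': np.float64(0.0), 'opening': np.float64(85.089)}
scene {'fov_y': 51.223372823717895, 'cx': 276.8303082056083, 'cy': 206.01355527289672, 'rvec': array([ 2.10409767, -0.80830974,  0.4287448 ]), 'tvec': array([-306.86201695,  239.76228847,  697.57844165])}
side {'fov_y': 52.63798854603602, 'cx': 284.19464324608333, 'cy': 209.7267297384233, 'rvec': array([ 0.70062301, -2.59538338,  1.13644727]), 'tvec': array([ 432.07381334,  152.5358686 , 1011.47238069])}
wrist {'fov_y': 66.25988151326281, 'cx': 280.88958717777916, 'cy': 207.22687087212068, 'hand_eye': array([[ 1.16489935e-04, -9.52189560e-01, -3.05507819e-01,
         7.66969555e+01],
       [ 9.99999824e-01,  2.88435323e-04, -5.17679673e-04,
         5.98606260e-02],
       [ 5.81048427e-04, -3.05507706e-01,  9.52189427e-01,
        -1.43019859e+02],
       [ 0.00000000e+00,  0.00000000e+00,  0.00000000e+00,
         1.00000000e+00]])}
```

View pics/scene0.png

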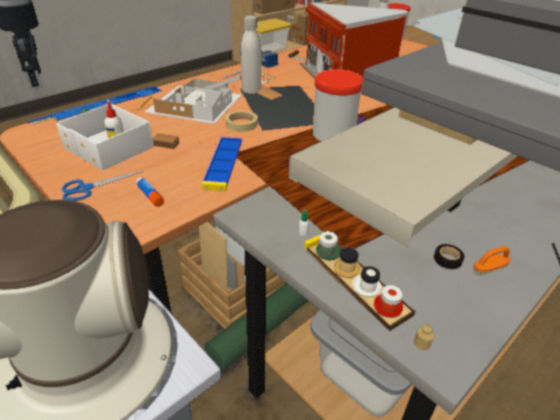

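View pics/side0.png

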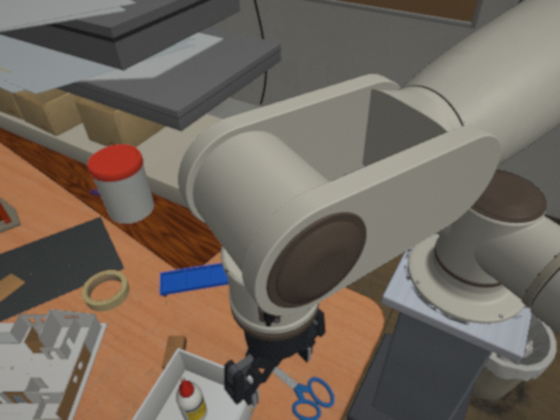

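View pics/wrist0.png

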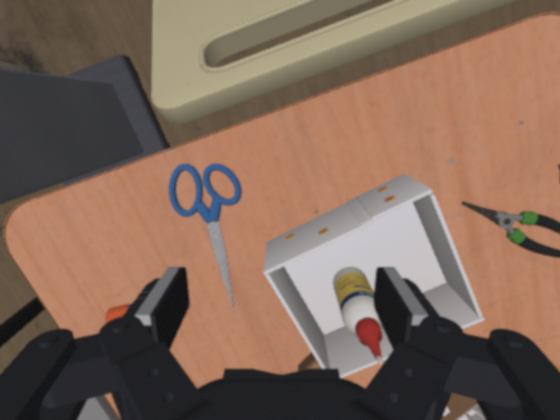

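Scene: the rack shows, from its yellow end (314,242), green (328,243), wax (348,262), white (369,280) and red (391,298). The blue tray is at about (222,163), with its yellow end nearest the camera at (214,184). The side view shows only part of the tray (195,280), and the wrist view shows neither. Next I'll get rough positions and check the heights against the known lengths.

```bash
cat > h.py <<'E'
from workcell import bot
import cv2,numpy as np
from scipy.spatial.transform import Rotation as R
def ray(name,px,s=None):
    m=bot.camera_model(name);f=210/np.tan(np.radians(m["fov_y"]/2))
    d=np.column_stack([(np.atleast_2d(px)-[m["cx"],m["cy"]])/f,np.ones(len(np.atleast_2d(px)))])
    if "rvec" in m:
        Rm=cv2.Rodrigues(m["rvec"])[0];return -Rm.T@m["tvec"],d@Rm
    Rt=R.from_quat(s["tcp_rot"]).as_matrix();H=m["hand_eye"]
    return Rt@H[:3,3]+s["tcp_pos"],d@(Rt@H[:3,:3]).T
def plane(name,px,z,s=None):
    c,d=ray(name,px,s);return c+d*((z-c[2])/d[:,2])[:,None]
def blobs(im,lo,hi,amin):
    k=cv2.inRange(cv2.cvtColor(im,cv2.COLOR_BGR2HSV),lo,hi)
    n,_,st,c=cv2.connectedComponentsWithStats(k)
    return k,[(c[i].round(1),st[i]) for i in range(1,n) if st[i][4]>amin]
E
python3 - <<'E'
from h import *
np.set_printoptions(precision=1,suppress=True)
im=cv2.imread("pics/scene0.png")
lids=[(328,239),(348,257),(370,275),(392,294)]
for z in(-100,0,46):
    p=plane("scene",lids,z);print(z,p.tolist(),np.linalg.norm(p[3]-p[0]))
print("cam",ray("scene",[(0,0)])[0])
k,b=blobs(im,(105,120,60),(130,255,255),150);print(b)
c,_=cv2.findContours(k,cv2.RETR_EXTERNAL,cv2.CHAIN_APPROX_NONE)
c=[x for x in c if 140<x[:,0,1].mean()<190 and 190<x[:,0,0].mean()<250]
q=cv2.minAreaRect(np.vstack(c));print(q)
print(blobs(im,(22,120,100),(35,255,255),15)[1])
bx=cv2.boxPoints(q);
for z in(0,20): print(plane("scene",bx,z))
E
```

```text
-100 [[595.1948066164575, 3.002209450199871, -99.99999999999989], [582.9839579121411, -71.57785449134275, -100.00000000000011], [575.2559253566992, -142.63713004546634, -100.0], [565.8060502120369, -209.43578080991892, -100.0]] 214.46118228890913
0 [[503.77308372610565, -67.19062877103607, 0.0], [493.26105310400493, -131.39484052861707, 0.0], [486.60817279743975, -192.56808889956602, 0.0], [478.4729989613572, -250.0734662369095, 0.0]] 184.62455559505764
46 [[461.71909119654373, -99.47933435280464, 46.0], [451.98851689226234, -158.91065410576323, 46.0], [445.83020662018026, -215.53632997245194, 46.0], [438.2997953860445, -268.7668015333252, 46.0]] 170.89970731588596
cam [ -61.9 -501.5  618.8]
[(array([134.1,  94.5]), array([110,  87,  50,  16, 278], dtype=int32)), (array([ 74.1, 110.5]), array([ 32, 100,  74,  21, 325], dtype=int32)), (array([223.1, 159.9]), array([204, 138,  37,  44, 962], dtype=int32)), (array([ 76.3, 190.3]), array([ 63, 180,  30,  20, 175], dtype=int32))]
((222.9029541015625, 159.3250732421875), (22.39312171936035, 49.829402923583984), 19.798877716064453)
[(array([271.1,  25.5]), array([257,  19,  34,  15, 319], dtype=int32)), (array([110.5, 133.2]), array([107, 131,   8,   6,  39], dtype=int32)), (array([214.1, 185.6]), array([202, 181,  25,  10, 184], dtype=int32)), (array([311.9, 241.8]), array([305, 235,  15,  15, 136], dtype=int32))]
[[437.8 294.8   0. ]
 [621.6 469.7   0. ]
 [640.  392.5   0. ]
 [457.5 233.2   0. ]]
[[421.6 269.1  20. ]
 [599.5 438.3  20. ]
 [617.3 363.6  20. ]
 [440.7 209.4  20. ]]
```

```bash
python3 - <<'E'
import cv2
im=cv2.imread("pics/scene0.png")
a=cv2.resize(im[130:200,190:260],(400,400),interpolation=cv2.INTER_CUBIC)
b=cv2.resize(im[225:335,290:420],(400,338),interpolation=cv2.INTER_CUBIC)
b=cv2.copyMakeBorder(b,0,62,0,0,0)
cv2.imwrite("pics/crop0.png",cv2.hconcat([a,b]))
E
```

```text
(no output)
```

View pics/crop0.png

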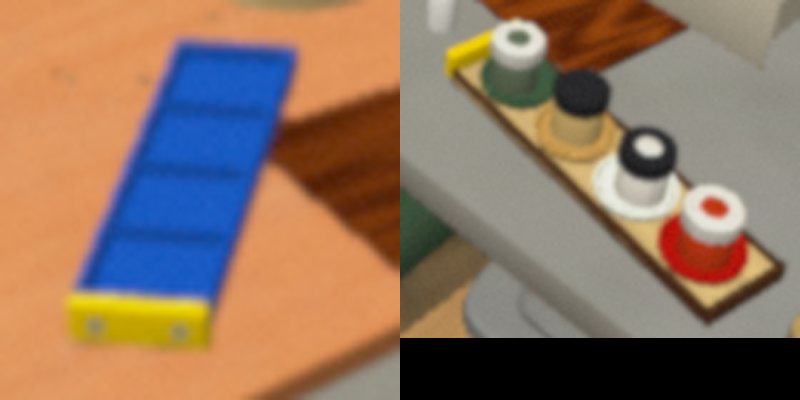

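The crop confirms the order from the yellow end: green, wax, white, red. The lid spacing fits z = 49 (170 mm against the true 168), so both racks stand at z = 0. I'll write a helper that turns a world target into tool-axis rows, and check the nearby obstacles.

```bash
cat >> h.py <<'E'
def plan(p,yaw_deg,n,start=None):
    """print one row repeated n times approximates; rows in tool axes (tool y yaw = yaw_deg), pointing down"""
    s=bot.sense()
    if start is None:
        Y=R.from_quat(s["tcp_rot"]).as_matrix()[:,1];p0=s["tcp_pos"];y0=np.arctan2(Y[1],Y[0])
    else: p0,y0=np.array(start[:3],float),np.radians(start[3])
    p=np.array(p,float);dy=(np.radians(yaw_deg)-y0+np.pi)%(2*np.pi)-np.pi
    D=(p-p0)/n;y=y0
    for i in range(n):
        ty=np.array([np.cos(y),np.sin(y),0]);tx=np.array([-ty[1],ty[0],0])
        print([round(float(v),1) for v in(D@tx,D@ty,-D[2])]+[round(-dy/n,4)]);y+=dy/n
E
python3 - <<'E'
from h import *
np.set_printoptions(precision=0,suppress=True)
for z in(0,60,120): print(plane("scene",[(292,165),(408,216),(408,237),(303,234),(425,345),(335,138),(340,75)],z).tolist())
plan((475,280,250),-47.5,15)
E
```

```text
[[653.6322914008236, 197.15779889724752, 0.0], [701.5632530213207, -135.1708510622346, 0.0], [638.9951946213068, -177.22608168272563, 0.0], [475.16231903335546, -20.443428638013927, 0.0], [427.19508487569624, -352.83080987373535, 0.0], [855.5022835025084, 222.27696303963387, 0.0], [1257.477449837559, 549.9298479430583, 0.0]]
[[584.2482764925785, 129.40975688147114, 60.0], [627.5316498082411, -170.69490476869578, 60.0], [571.0304543845743, -208.67228275738552, 60.0], [423.08350577966, -67.09193736635387, 60.0], [379.76737706510664, -367.2496354603732, 60.0], [766.5441022794441, 152.09326086707392, 60.0], [1129.5420601728063, 447.9755393724987, 60.0]]
[[514.8642615843335, 61.661714865694876, 120.00000000000006], [553.5000465951616, -206.21895847515697, 119.99999999999994], [503.0657141478418, -240.1184838320454, 120.0], [371.0046925259646, -113.74044609469377, 120.0], [332.33966925451716, -381.668461047011, 120.0], [677.58592105638, 81.90955869451398, 119.99999999999994], [1001.6066705080536, 346.02123080193917, 120.0]]
[-23.8, -10.3, -1.3, np.float64(0.1377)]
[-25.0, -6.9, -1.3, np.float64(0.1377)]
[-25.7, -3.4, -1.3, np.float64(0.1377)]
[-25.9, 0.1, -1.3, np.float64(0.1377)]
[-25.6, 3.7, -1.3, np.float64(0.1377)]
[-24.9, 7.2, -1.3, np.float64(0.1377)]
[-23.7, 10.5, -1.3, np.float64(0.1377)]
[-22.0, 13.7, -1.3, np.float64(0.1377)]
[-19.9, 16.5, -1.3, np.float64(0.1377)]
[-17.5, 19.1, -1.3, np.float64(0.1377)]
[-14.7, 21.3, -1.3, np.float64(0.1377)]
[-11.6, 23.2, -1.3, np.float64(0.1377)]
[-8.3, 24.5, -1.3, np.float64(0.1377)]
[-4.9, 25.4, -1.3, np.float64(0.1377)]
[-1.3, 25.9, -1.3, np.float64(0.1377)]
```

>>> carry_out(deltas=[[-24,-10,-1,0.138],[-25,-7,-1,0.138],[-26,-3,-1,0.138],[-26,0,-1,0.138],[-26,4,-2,0.138],[-25,7,-2,0.138],[-24,11,-2,0.138],[-22,14,-2,0.138]])

```text
t: 0.95
tcp_pos: [344.1, 401.7, 243.2]
tcp_rot: [0.661, 0.75, -0.0, -0.0]
contact_force: [1.0, 0.5, -0.3]
opening: 85.5
gripper_force: 0.0
```

>>> carry_out(deltas=[[-20,17,-1,0.138],[-18,19,-1,0.138],[-15,21,-1,0.138],[-12,23,-1,0.138],[-8,25,-1,0.138],[-5,25,-1,0.138],[-1,26,-1,0.138],[0,0,0,0]])

```text
t: 1.75
tcp_pos: [478.3, 276.8, 249.9]
tcp_rot: [0.934, 0.357, -0.0, 0.0]
contact_force: [0.6, -0.4, -0.5]
opening: 85.6
gripper_force: 0.0
```

```bash
python3 - <<'E'
from h import *
s=bot.sense();im=bot.read_camera("wrist");cv2.imwrite("pics/wt.png",im)
np.savez("wt.npz",**{k:s[k] for k in("tcp_pos","tcp_rot")})
print(s["tcp_pos"],s["tcp_rot"],s["t"])
E
```

```text
[478.33971078 276.80646303 249.86411405] [ 9.34183532e-01  3.56792559e-01 -2.91932725e-04  3.36122106e-04] 1.75
```

View pics/wt.png

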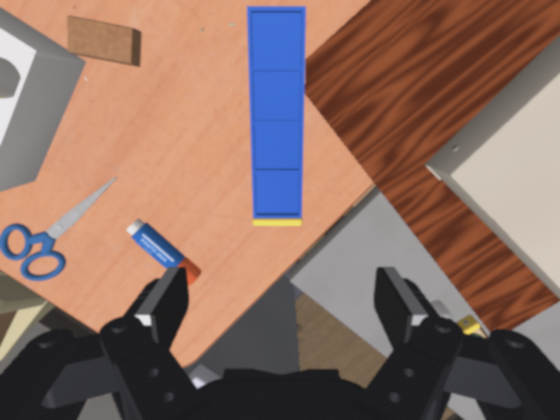

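Wrist view: the tray is fully visible and clear. Its blue quad runs from about (248,7)/(305,7) down to (254,217)/(301,217), with the yellow end at (277,222). The raised board stays off to the right.

```bash
python3 - <<'E'
from h import *
np.set_printoptions(precision=1,suppress=True)
s=dict(np.load("wt.npz"));im=cv2.imread("pics/wt.png")
k,b=blobs(im,(105,130,60),(130,255,255),3000);print(b)
k[230:]=0;k[:,:235]=0;k[:,320:]=0
c=max(cv2.findContours(cv2.morphologyEx(k,cv2.MORPH_CLOSE,np.ones((7,7))),0,1)[0],key=cv2.contourArea)
q=cv2.approxPolyDP(cv2.convexHull(c),5,True)[:,0].astype(float);print(q)
P=plane("wrist",q,20,s);print(P)
r=cv2.minAreaRect(plane("wrist",c[:,0].astype(float),20,s)[:,:2].astype(np.float32));print("rect",r)
y=blobs(im,(22,120,100),(35,255,255),60)[1];print(y,[plane("wrist",[t[0]],22,s) for t in y])
plan((437,-255,250),-8,18)
E
```

```text
[(array([276.5, 108. ]), array([  248,     7,    57,   210, 10834], dtype=int32))]
[[303.   7.]
 [300. 216.]
 [254. 216.]
 [248.   8.]]
[[622.5 373.8  20. ]
 [455.8 223.2  20. ]
 [418.1 265.3  20. ]
 [584.7 414.8  20. ]]
rect ((520.76708984375, 319.0738525390625), (224.73004150390625, 57.66826629638672), 41.87735366821289)
[(array([277.6, 222.3]), array([253, 219,  49,   7, 299], dtype=int32)), (array([469. , 325.6]), array([458, 316,  22,  19, 213], dtype=int32))] [array([[431.9, 238.7,  22. ]]), array([[494. , -58.2,  22. ]])]
[-21.5, 20.5, -0.0, np.float64(-0.0387)]
[-22.3, 19.6, -0.0, np.float64(-0.0387)]
[-23.0, 18.7, -0.0, np.float64(-0.0387)]
[-23.7, 17.8, -0.0, np.float64(-0.0387)]
[-24.4, 16.9, -0.0, np.float64(-0.0387)]
[-25.0, 15.9, -0.0, np.float64(-0.0387)]
[-25.6, 15.0, -0.0, np.float64(-0.0387)]
[-26.2, 14.0, -0.0, np.float64(-0.0387)]
[-26.7, 12.9, -0.0, np.float64(-0.0387)]
[-27.2, 11.9, -0.0, np.float64(-0.0387)]
[-27.6, 10.8, -0.0, np.float64(-0.0387)]
[-28.0, 9.8, -0.0, np.float64(-0.0387)]
[-28.4, 8.7, -0.0, np.float64(-0.0387)]
[-28.7, 7.6, -0.0, np.float64(-0.0387)]
[-29.0, 6.4, -0.0, np.float64(-0.0387)]
[-29.2, 5.3, -0.0, np.float64(-0.0387)]
[-29.4, 4.2, -0.0, np.float64(-0.0387)]
[-29.5, 3.0, -0.0, np.float64(-0.0387)]
```

```bash
python3 - <<'E'
from h import *
np.set_printoptions(precision=0,suppress=True)
s=dict(np.load("wt.npz"))
for z in(0,40,80,120,160,200): print(z,plane("wrist",[(430,165)],z,s)[0],plane("scene",[(292,160)],z)[0])
E
```

```text
0 [607. 144.   0.] [672. 216.   0.]
40 [600. 162.  40.] [624. 169.  40.]
80 [593. 181.  80.] [577. 123.  80.]
120 [586. 200. 120.] [529.  77. 120.]
160 [579. 219. 160.] [482.  30. 160.]
200 [572. 238. 200.] [434. -16. 200.]
```

The board's top is only about 50 mm high, with its near corner around (600,165), so the way to the rack at z = 250 is clear.

>>> carry_out(deltas=[[-22,20,0,-0.039],[-22,20,0,-0.039],[-23,19,0,-0.039],[-24,18,0,-0.039],[-24,17,0,-0.039],[-25,16,0,-0.039],[-26,15,0,-0.039],[-26,14,0,-0.039]])

```text
t: 2.6
tcp_pos: [459.2, 40.9, 250.3]
tcp_rot: [0.864, 0.503, 0.0, -0.0]
contact_force: [0.9, 0.1, 0.1]
opening: 85.5
gripper_force: 0.0
```

>>> carry_out(deltas=[[-27,13,0,-0.039],[-27,12,0,-0.039],[-28,11,0,-0.039],[-28,10,0,-0.039],[-28,9,0,-0.039],[-29,8,0,-0.039],[-29,6,0,-0.039],[-29,5,0,-0.039]])

```text
t: 3.4
tcp_pos: [443.4, -196.4, 250.3]
tcp_rot: [0.776, 0.631, 0.0, -0.0]
contact_force: [1.1, 0.4, -0.0]
opening: 85.2
gripper_force: 0.0
```

>>> carry_out(deltas=[[-29,4,0,-0.039],[-30,3,0,-0.039],[0,0,0,0],[0,0,0,0]])

```text
t: 3.8
tcp_pos: [439.3, -254.9, 250.1]
tcp_rot: [0.752, 0.659, 0.0, -0.0]
contact_force: [-0.1, 0.3, 0.5]
opening: 85.4
gripper_force: 0.0
```

```bash
python3 - <<'E'
from h import *
s=bot.sense();im=bot.read_camera("wrist");cv2.imwrite("pics/wr.png",im)
np.savez("wr.npz",**{k:s[k] for k in("tcp_pos","tcp_rot")})
print(s["tcp_pos"],s["tcp_rot"],s["t"])
E
```

```text
[ 439.3311411  -254.8584568   250.06420606] [ 7.52011533e-01  6.59149851e-01  4.93124217e-05 -3.54628410e-04] 3.8
```

View pics/wr.png

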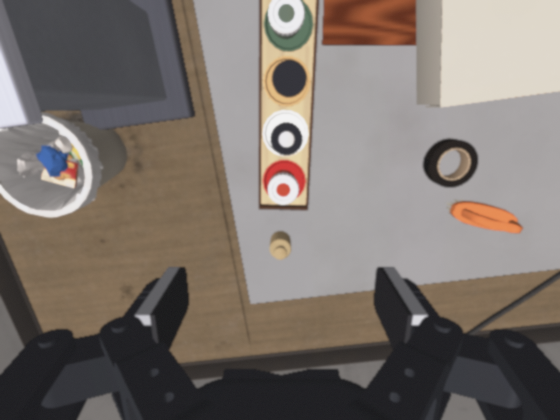

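Wrist view: lid centres are about green (287,14), wax (290,77), white (287,139) and red (284,189), with the cork (280,246) beyond the red end. I'll measure them by circle finding.

```bash
python3 - <<'E'
from h import *
np.set_printoptions(precision=1,suppress=True)
s=dict(np.load("wr.npz"));im=cv2.imread("pics/wr.png")
g=cv2.cvtColor(im,cv2.COLOR_BGR2GRAY)
for n,(x,y) in dict(green=(287,14),wax=(290,77),white=(287,139),red=(284,189)).items():
    y0,x0=max(y-26,0),x-26;c=g[y0:y+27,x0:x+27]
    h=cv2.HoughCircles(cv2.resize(c,None,fx=4,fy=4,interpolation=cv2.INTER_CUBIC),cv2.HOUGH_GRADIENT,1,200,param1=120,param2=15,minRadius=56,maxRadius=88)
    if h is not None:
        h=h[0,0]/4;px=(h[0]+x0,h[1]+y0);print(n,np.array(px),h[2],plane("wrist",[px],49,s))
k=cv2.inRange(cv2.cvtColor(im,cv2.COLOR_BGR2HSV),(10,60,120),(25,160,255));k[:, :250]=0;k[:,325:]=0;k[215:]=0
c=np.vstack([a for a in cv2.findContours(k,0,1)[0] if cv2.contourArea(a)>15])
print(cv2.minAreaRect(plane("wrist",c[:,0].astype(float),8,s)[:,:2].astype(np.float32)))
for n,(x,y) in dict(green=(287,14),wax=(290,77),white=(287,139),red=(284,189)).items(): print(n,plane("wrist",[(x,y)],49,s))
E
```

```text
green [283.9  13.1] 20.475 [[464.3 -97.5  49. ]]
wax [288.9  78.1] 17.6 [[ 461.9 -154.6   49. ]]
white [285.9 138.9] 15.625 [[ 451.5 -213.2   49. ]]
red [282.9 189.9] 15.6 [[ 441.2 -267.7   49. ]]
((455.3736877441406, -186.81570434570312), (224.44772338867188, 60.06056594848633), 80.7951431274414)
green [[467.1 -98.6  49. ]]
wax [[ 463.2 -153.7   49. ]]
white [[ 452.6 -213.5   49. ]]
red [[ 442.6 -266.8   49. ]]
```

```bash
python3 - <<'E'
from h import *
plan((442,-267,20),-9.2,7)
E
```

```text
[-1.7, 0.6, 32.9, np.float64(0.0042)]
[-1.7, 0.6, 32.9, np.float64(0.0042)]
[-1.7, 0.6, 32.9, np.float64(0.0042)]
[-1.7, 0.6, 32.9, np.float64(0.0042)]
[-1.7, 0.6, 32.9, np.float64(0.0042)]
[-1.7, 0.6, 32.9, np.float64(0.0042)]
[-1.7, 0.6, 32.9, np.float64(0.0042)]
```

>>> carry_out(deltas=[[-4,1,35,0.01],[-4,1,40,0.01],[-4,1,40,0.01],[0,1,40,0],[0,0,30,0],[0,0,25,0],[0,0,20,0],[0,0,0,0]], grip=70)

```text
t: 4.65
tcp_pos: [440.8, -265.7, 18.3]
tcp_rot: [0.761, 0.648, -0.0, -0.002]
contact_force: [-0.2, 0.1, -0.1]
opening: 70.2
gripper_force: 0.0
```

```bash
python3 - <<'E'
from h import *
s=bot.sense();im=bot.read_camera("wrist");cv2.imwrite("pics/g1.png",im);print(s["tcp_pos"],s["opening"])
E
```

```text
[ 440.80342516 -265.65285482   18.25818576] 70.2451489812471
```

View pics/g1.png

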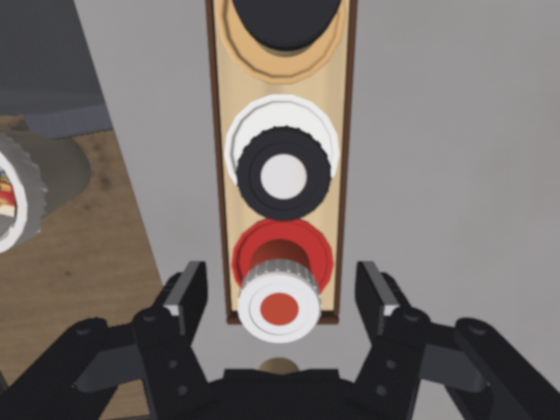

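The red lid at (279,308) sits midway between the fingers at (190,315) and (372,315), so it is well centred. Close gently.

>>> carry_out(deltas=[[0,0,0,0],[0,0,0,0],[0,0,0,0],[0,0,0,0],[0,0,0,0],[0,0,0,0]], grip=20, newtons=25)

```text
t: 5.3
tcp_pos: [442.2, -268.0, 21.6]
tcp_rot: [0.762, 0.648, 0.0, 0.001]
contact_force: [-1.3, 2.7, 8.2]
opening: 32.9
gripper_force: 24.2
```

```bash
python3 - <<'E'
from h import *
s=bot.sense();q=(279,308);print(s["tcp_pos"],s["opening"],s["gripper_force"],plane("wrist",[q],49,s))
p=s["tcp_pos"]
print("xy of tool");plan((p[0],p[1],130),-9.2,3)
print("to tray");plan((458,263,130),-48.1,15,(p[0],p[1],130,-9.2))
E
```

```text
[ 442.17835914 -268.01934663   21.63725417] 32.89373605055398 24.181600621668622 [[ 442.46437501 -271.58368358   49.        ]]
xy of tool
[0.0, 0.0, -36.1, np.float64(-0.0005)]
[0.0, 0.0, -36.1, np.float64(-0.0005)]
[0.0, 0.0, -36.1, np.float64(-0.0005)]
to tray
[35.1, -4.6, -0.0, np.float64(0.0453)]
[34.9, -6.2, -0.0, np.float64(0.0453)]
[34.6, -7.8, -0.0, np.float64(0.0453)]
[34.2, -9.3, -0.0, np.float64(0.0453)]
[33.7, -10.9, -0.0, np.float64(0.0453)]
[33.2, -12.4, -0.0, np.float64(0.0453)]
[32.6, -13.9, -0.0, np.float64(0.0453)]
[31.9, -15.3, -0.0, np.float64(0.0453)]
[31.2, -16.8, -0.0, np.float64(0.0453)]
[30.4, -18.2, -0.0, np.float64(0.0453)]
[29.6, -19.5, -0.0, np.float64(0.0453)]
[28.6, -20.8, -0.0, np.float64(0.0453)]
[27.7, -22.1, -0.0, np.float64(0.0453)]
[26.6, -23.3, -0.0, np.float64(0.0453)]
[25.6, -24.5, -0.0, np.float64(0.0453)]
```

>>> carry_out(deltas=[[0,0,-8,0],[0,0,-25,0],[0,0,-35,0],[0,0,-35,0],[0,0,-5,0],[0,0,0,0]])

```text
t: 5.9
tcp_pos: [442.0, -268.1, 129.9]
tcp_rot: [0.762, 0.648, 0.0, 0.001]
contact_force: [-0.2, -0.2, -1.7]
opening: 33.2
gripper_force: 25.0
```

```bash
python3 - <<'E'
from h import *
s=bot.sense();im=bot.read_camera("wrist");cv2.imwrite("pics/g2.png",im);print(s["tcp_pos"],s["opening"],s["gripper_force"])
E
```

```text
[ 442.00879542 -268.06979273  129.94107193] 33.1530642913734 24.99640635185642
```

View pics/g2.png

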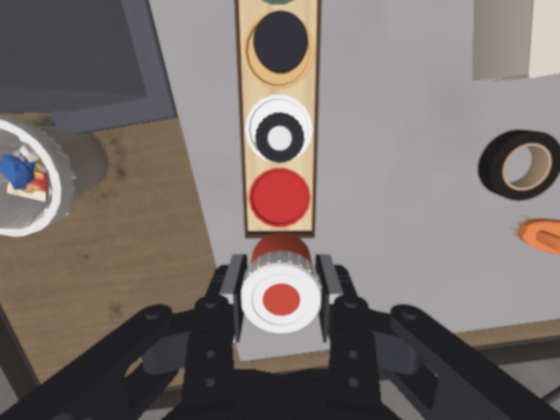

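The red pot hangs upright and centred between the pads at (281,298). Carry it to the cell next to the tray's yellow end.

>>> carry_out(deltas=[[35,-5,0,0.045],[35,-6,0,0.045],[35,-8,0,0.045],[34,-9,0,0.045],[34,-11,0,0.045],[33,-12,0,0.045],[33,-14,0,0.045],[32,-15,0,0.045]])

```text
t: 6.75
tcp_pos: [450.0, 17.6, 127.1]
tcp_rot: [0.866, 0.5, -0.001, -0.001]
contact_force: [-0.3, -0.4, -0.9]
opening: 33.1
gripper_force: 25.0
```

>>> carry_out(deltas=[[31,-17,0,0.045],[30,-18,0,0.045],[30,-20,0,0.045],[29,-21,0,0.045],[28,-22,0,0.045],[27,-23,0,0.045],[26,-24,0,0.05],[0,0,0,0]])

```text
t: 7.55
tcp_pos: [457.9, 267.6, 126.7]
tcp_rot: [0.934, 0.357, -0.001, -0.0]
contact_force: [0.2, -0.3, -0.8]
opening: 33.0
gripper_force: 25.0
```

```bash
python3 - <<'E'
from h import *
s=bot.sense();im=bot.read_camera("wrist");cv2.imwrite("pics/p1.png",im);print(s["tcp_pos"],s["opening"])
plan((460,265,80),-48.1,2)
E
```

```text
[457.9268813  267.59867452 126.67395083] 32.99751370949546
[0.5, 1.0, 23.3, np.float64(-0.0001)]
[0.5, 1.0, 23.3, np.float64(-0.0001)]
```

View pics/p1.png

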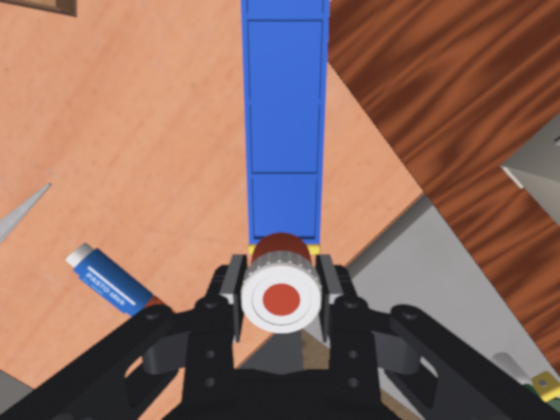

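```bash
python3 - <<'E'
from h import *
np.set_printoptions(precision=1,suppress=True)
s=bot.sense()
P=plane("wrist",[(250,173),(322,172),(254,237),(318,237),(248,20),(327,20)],20,s);print(P,P[:4].mean(0),s["tcp_pos"])
E
```

```text
[[462.6 301.   20. ]
 [501.1 259.3  20. ]
 [423.  263.2  20. ]
 [459.  223.1  20. ]
 [543.2 370.9  20. ]
 [579.3 330.5  20. ]] [461.4 261.7  20. ] [457.9 265.9 126.7]
```

>>> carry_out(deltas=[[1,3,25,0],[0,0,30,0],[0,0,25,0],[0,0,15,0],[0,0,5,0],[0,0,2,0],[0,0,0,0]])

```text
t: 8.3
tcp_pos: [461.7, 262.7, 26.6]
tcp_rot: [0.934, 0.356, 0.0, 0.0]
contact_force: [-1.2, 0.5, -0.3]
opening: 33.0
gripper_force: 25.0
```

>>> carry_out(deltas=[[0,0,2,0],[0,0,1,0],[0,0,1,0],[0,0,0,0]])

```text
t: 8.7
tcp_pos: [461.7, 263.1, 22.7]
tcp_rot: [0.934, 0.356, 0.0, 0.0]
contact_force: [-1.1, -0.1, 3.6]
opening: 33.2
gripper_force: 25.3
```

Floor contact is at z = 22.7. Release and rise.

>>> carry_out(deltas=[[0,0,0,0],[0,0,0,0],[0,0,0,0],[0,0,-10,0],[0,0,-30,0],[0,0,-40,0],[0,0,-40,0],[0,0,0,0]], grip=70)

```text
t: 9.5
tcp_pos: [463.5, 263.9, 148.4]
tcp_rot: [0.934, 0.356, 0.004, 0.0]
contact_force: [0.1, -1.1, -1.3]
opening: 70.2
gripper_force: 0.0
```

```bash
python3 - <<'E'
from h import *
s=bot.sense();im=bot.read_camera("wrist");cv2.imwrite("pics/p2.png",im);print(s["tcp_pos"],s["opening"])
p=s["tcp_pos"]
plan((452,-210,140),-9.2,14)
E
```

```text
[463.50693948 263.86077964 148.40221042] 70.24338891633944
[-23.1, 24.7, 0.4, np.float64(-0.0487)]
[-24.3, 23.6, 0.4, np.float64(-0.0487)]
[-25.4, 22.4, 0.4, np.float64(-0.0487)]
[-26.4, 21.1, 0.4, np.float64(-0.0487)]
[-27.4, 19.8, 0.4, np.float64(-0.0487)]
[-28.4, 18.4, 0.4, np.float64(-0.0487)]
[-29.2, 17.0, 0.4, np.float64(-0.0487)]
[-30.0, 15.6, 0.4, np.float64(-0.0487)]
[-30.7, 14.1, 0.4, np.float64(-0.0487)]
[-31.4, 12.6, 0.4, np.float64(-0.0487)]
[-32.0, 11.1, 0.4, np.float64(-0.0487)]
[-32.5, 9.5, 0.4, np.float64(-0.0487)]
[-32.9, 7.9, 0.4, np.float64(-0.0487)]
[-33.2, 6.3, 0.4, np.float64(-0.0487)]
```

View pics/p2.png

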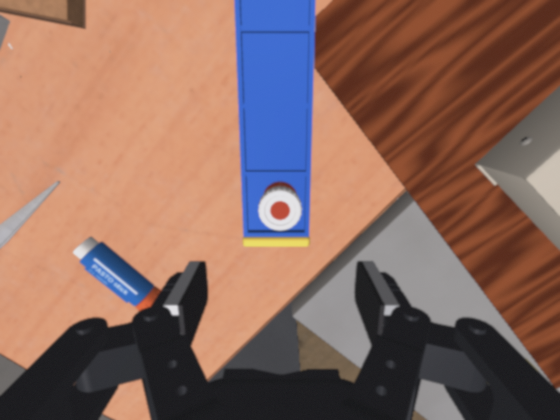

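The red pot stands upright in the cell by the yellow end, lid at (280,209), inside the cell bounds of about 245–308 × 172–232. I'll refine white and wax from the earlier close picture (g2).

```bash
python3 - <<'E'
from h import *
np.set_printoptions(precision=1,suppress=True)
s={"tcp_pos":np.array([442.,-268.1,129.9]),"tcp_rot":np.array([.762,.648,0,.001])}
print(plane("wrist",[(280,138),(281,42),(280,197)],49,s), plane("wrist",[(280,197)],14,s))
E
```

```text
[[ 452.1 -212.2   49. ]
 [ 462.2 -154.    49. ]
 [ 445.3 -253.6   49. ]] [[ 443.6 -263.6   14. ]]
```

>>> carry_out(deltas=[[-23,25,0,-0.049],[-24,24,0,-0.049],[-25,22,0,-0.049],[-26,21,0,-0.049],[-27,20,0,-0.049],[-28,18,0,-0.049],[-29,17,0,-0.049],[-30,16,0,-0.049]])

```text
t: 10.35
tcp_pos: [456.8, -7.3, 141.8]
tcp_rot: [0.846, 0.532, -0.0, -0.0]
contact_force: [0.7, -0.6, -0.2]
opening: 70.2
gripper_force: 0.0
```

>>> carry_out(deltas=[[-31,14,0,-0.049],[-31,13,0,-0.049],[-32,11,0,-0.049],[-32,10,0,-0.049],[-33,8,0,-0.049],[-33,6,0,-0.049],[0,0,0,0],[0,0,0,0]])

```text
t: 11.15
tcp_pos: [453.9, -208.8, 141.6]
tcp_rot: [0.761, 0.649, -0.0, -0.001]
contact_force: [0.3, -0.4, 0.4]
opening: 69.9
gripper_force: 0.0
```

```bash
cat >> h.py <<'E'
def lid(px,zt=49,rmin=15,rmax=45):
    "circle near px in a fresh wrist picture -> world point"
    s=bot.sense();im=bot.read_camera("wrist");g=cv2.cvtColor(im,cv2.COLOR_BGR2GRAY)
    x0,y0=max(px[0]-60,0),max(px[1]-60,0);c=g[y0:y0+120,x0:x0+120]
    h=cv2.HoughCircles(cv2.resize(c,None,fx=3,fy=3,interpolation=cv2.INTER_CUBIC),cv2.HOUGH_GRADIENT,1,20,param1=120,param2=20,minRadius=3*rmin,maxRadius=3*rmax)
    for t in ([] if h is None else h[0][:4]/3):
        q=t[:2]+[x0,y0];print(q.round(1),t[2].round(1),plane("wrist",[q],zt,s)[0].round(1))
    return s,im
def proj(P,s):
    m=bot.camera_model("wrist");H=m["hand_eye"];Rt=R.from_quat(s["tcp_rot"]).as_matrix()
    c=(Rt.T@(np.array(P,float)-s["tcp_pos"])-H[:3,3])@H[:3,:3];f=210/np.tan(np.radians(m["fov_y"]/2))
    return np.round(c[:2]/c[2]*f+[m["cx"],m["cy"]]).astype(int)
E
python3 - <<'E'
from h import *
s=bot.sense();print(s["tcp_pos"]);q=proj((451,-214,49),s);print(q)
s,im=lid(q,rmin=22,rmax=30);cv2.imwrite("pics/w1.png",im)
E
```

```text
[ 453.88970417 -208.7673726   141.63009812]
[276 217]
[278.5 214.8] 22.5 [ 452.9 -212.5   49. ]
[278.5 257.8] 27.2 [ 447.  -248.9   49. ]
```

>>> carry_out(deltas=[[-4,0,35,0],[0,0,40,0],[0,0,28,0],[0,0,18,0],[0,0,0,0],[0,0,0,0]])

```text
t: 11.8
tcp_pos: [454.0, -211.9, 21.9]
tcp_rot: [0.76, 0.65, -0.0, -0.0]
contact_force: [-0.3, 1.1, 0.1]
opening: 69.8
gripper_force: 0.0
```

>>> carry_out(deltas=[[0,0,0,0],[0,0,0,0],[0,0,0,0],[0,0,0,0],[0,0,0,0],[0,0,0,0]], grip=20)

```text
t: 12.4
tcp_pos: [454.2, -212.7, 22.4]
tcp_rot: [0.76, 0.65, 0.0, 0.001]
contact_force: [-2.6, 2.5, 9.5]
opening: 32.4
gripper_force: 24.1
```

```bash
python3 - <<'E'
from h import *
s=bot.sense();p=s["tcp_pos"];print(p)
plan((499.5+1,300+1,130),-48.1,15,(p[0],p[1],130,-9.2))
E
```

```text
[ 454.15991477 -212.70607943   22.37721635]
[34.3, -2.4, -0.0, np.float64(0.0453)]
[34.2, -4.0, -0.0, np.float64(0.0453)]
[33.9, -5.5, -0.0, np.float64(0.0453)]
[33.7, -7.0, -0.0, np.float64(0.0453)]
[33.3, -8.6, -0.0, np.float64(0.0453)]
[32.9, -10.1, -0.0, np.float64(0.0453)]
[32.4, -11.5, -0.0, np.float64(0.0453)]
[31.8, -13.0, -0.0, np.float64(0.0453)]
[31.2, -14.4, -0.0, np.float64(0.0453)]
[30.5, -15.8, -0.0, np.float64(0.0453)]
[29.8, -17.2, -0.0, np.float64(0.0453)]
[29.0, -18.5, -0.0, np.float64(0.0453)]
[28.1, -19.8, -0.0, np.float64(0.0453)]
[27.2, -21.1, -0.0, np.float64(0.0453)]
[26.2, -22.3, -0.0, np.float64(0.0453)]
```

>>> carry_out(deltas=[[0,0,-8,0],[0,0,-25,0],[0,0,-35,0],[0,0,-35,0],[0,0,-5,0],[0,0,0,0]])

```text
t: 13.0
tcp_pos: [454.2, -212.8, 130.8]
tcp_rot: [0.76, 0.65, 0.0, 0.001]
contact_force: [0.3, 0.3, -1.1]
opening: 32.6
gripper_force: 25.0
```

>>> carry_out(deltas=[[34,-2,0,0.045],[34,-4,0,0.045],[34,-5,0,0.045],[34,-7,0,0.045],[33,-9,0,0.045],[33,-10,0,0.045],[32,-12,0,0.045],[32,-13,0,0.045]])

```text
t: 13.8
tcp_pos: [476.3, 62.7, 128.1]
tcp_rot: [0.865, 0.502, -0.001, -0.0]
contact_force: [1.0, -0.8, -0.6]
opening: 32.4
gripper_force: 25.0
```

>>> carry_out(deltas=[[31,-14,0,0.045],[31,-16,0,0.045],[30,-17,0,0.045],[29,-18,0,0.045],[28,-20,0,0.045],[27,-21,0,0.045],[26,-22,0,0.045],[0,0,0,0]])

```text
t: 14.6
tcp_pos: [496.9, 303.6, 127.5]
tcp_rot: [0.932, 0.362, -0.001, -0.0]
contact_force: [-0.0, -0.1, -0.6]
opening: 32.7
gripper_force: 25.0
```

```bash
python3 - <<'E'
from h import *
s=bot.sense();print(s["tcp_pos"],s["opening"])
im=bot.read_camera("wrist");cv2.imwrite("pics/p3.png",im)
plan((501,301,100),-48.1,2)
E
```

```text
[496.85248046 303.56219193 127.5457674 ] 32.65258408796144
[1.3, 1.7, 13.8, np.float64(0.0053)]
[1.3, 1.7, 13.8, np.float64(0.0053)]
```

View pics/p3.png

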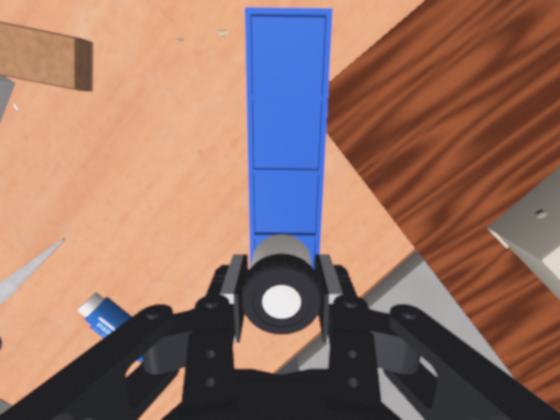

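The white pot hangs upright. The dividers show at rows 98, 168 and 234 near column 288; I'll use them to check the cell centres.

```bash
python3 - <<'E'
from h import *
np.set_printoptions(precision=1,suppress=True)
s=bot.sense()
P=plane("wrist",[(288.5,11),(287.5,98),(287.5,168),(287,234)],20,s);print(P,np.linalg.norm(np.diff(P,axis=0),axis=1))
d=P[0]-P[3];d/=np.linalg.norm(d);c=P[2]
print(d,"cells far..near",[(P.mean(0)+d*(k)).round(1)[:2] for k in (84-28.5,28-28.5,-28-28.5,-84-28.5)])
E
```

```text
[[603.8 391.1  20. ]
 [562.1 353.3  20. ]
 [523.9 317.8  20. ]
 [482.4 279.9  20. ]] [56.2 52.2 56.2]
[0.7 0.7 0. ] cells far..near [array([584., 373.]), array([542.7, 335.2]), array([501.4, 297.3]), array([460.1, 259.5])]
```

>>> carry_out(deltas=[[0,5,25,0.01],[0,0,30,0],[0,0,25,0],[0,0,15,0],[0,0,4,0],[0,0,2,0],[0,0,0,0]])

```text
t: 15.35
tcp_pos: [501.4, 296.9, 29.1]
tcp_rot: [0.934, 0.357, 0.0, 0.0]
contact_force: [-1.2, 0.9, -0.3]
opening: 32.5
gripper_force: 25.0
```

>>> carry_out(deltas=[[0,0,2,0],[0,0,1,0],[0,0,1,0],[0,0,0,0]])

```text
t: 15.75
tcp_pos: [501.0, 296.9, 24.3]
tcp_rot: [0.934, 0.357, 0.0, 0.0]
contact_force: [-0.2, 0.7, -0.9]
opening: 32.4
gripper_force: 25.0
```

>>> carry_out(deltas=[[0,0,1,0],[0,0,1,0],[0,0,0,0]])

```text
t: 16.05
tcp_pos: [501.3, 297.1, 23.3]
tcp_rot: [0.934, 0.357, 0.0, 0.0]
contact_force: [-4.5, -2.2, 14.7]
opening: 32.9
gripper_force: 26.1
```

>>> carry_out(deltas=[[0,0,0,0],[0,0,0,0],[0,0,0,0],[0,0,-10,0],[0,0,-30,0],[0,0,-40,0],[0,0,-40,0],[0,0,0,0]], grip=70)

```text
t: 16.85
tcp_pos: [502.9, 297.8, 148.7]
tcp_rot: [0.934, 0.357, 0.004, -0.0]
contact_force: [1.0, -0.4, -0.6]
opening: 70.0
gripper_force: 0.0
```

```bash
python3 - <<'E'
from h import *
s=bot.sense();print(s["tcp_pos"],s["opening"])
for P in((501,297,50),(460,262,50)):
    q=proj(P,s);print("expect",q);_,im=lid(q,50,18,30)
cv2.imwrite("pics/p4.png",im)
plan((462,-154,140),-9.2,14)
E
```

```text
[502.94035748 297.82379292 148.66520008] 70.01206744115355
expect [278 212]
[278.8 271.5] 20.4 [462.3 261.5  50. ]
expect [277 273]
[278.8 265.8] 21.6 [466.2 265.4  50. ]
[-23.6, 22.1, 0.3, np.float64(-0.0486)]
[-24.6, 21.0, 0.3, np.float64(-0.0486)]
[-25.6, 19.7, 0.3, np.float64(-0.0486)]
[-26.5, 18.5, 0.3, np.float64(-0.0486)]
[-27.4, 17.2, 0.3, np.float64(-0.0486)]
[-28.2, 15.8, 0.3, np.float64(-0.0486)]
[-28.9, 14.4, 0.3, np.float64(-0.0486)]
[-29.6, 13.0, 0.3, np.float64(-0.0486)]
[-30.2, 11.6, 0.3, np.float64(-0.0486)]
[-30.7, 10.1, 0.3, np.float64(-0.0486)]
[-31.2, 8.6, 0.3, np.float64(-0.0486)]
[-31.6, 7.0, 0.3, np.float64(-0.0486)]
[-31.9, 5.5, 0.3, np.float64(-0.0486)]
[-32.1, 3.9, 0.3, np.float64(-0.0486)]
```

View pics/p4.png

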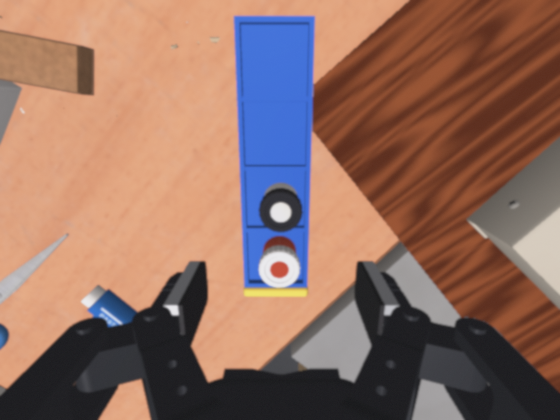

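The white pot stands in the second cell, lid at (281,211), and red at (279,268), both upright. Next is the wax pot.

>>> carry_out(deltas=[[-24,22,0,-0.049],[-25,21,0,-0.049],[-26,20,0,-0.049],[-26,18,0,-0.049],[-27,17,0,-0.049],[-28,16,0,-0.049],[-29,14,0,-0.049],[-30,13,0,-0.049]])

```text
t: 17.75
tcp_pos: [477.0, 38.1, 141.3]
tcp_rot: [0.846, 0.533, -0.001, -0.0]
contact_force: [1.1, 0.4, -0.5]
opening: 70.1
gripper_force: 0.0
```

>>> carry_out(deltas=[[-30,12,0,-0.049],[-31,10,0,-0.049],[-31,9,0,-0.049],[-32,7,0,-0.049],[-32,5,0,-0.049],[-32,4,0,-0.049],[0,0,0,0],[0,0,0,0]])

```text
t: 18.55
tcp_pos: [461.5, -154.8, 141.4]
tcp_rot: [0.76, 0.649, -0.0, -0.001]
contact_force: [-0.4, 0.5, -0.7]
opening: 70.2
gripper_force: 0.0
```

```bash
python3 - <<'E'
from h import *
s=bot.sense();print(s["tcp_pos"]);q=proj((462,-154,49),s);print(q)
s,im=lid(q,rmin=20,rmax=30);cv2.imwrite("pics/x1.png",im)
k=(im.max(2)<60).astype(np.uint8);k[:q[1]-45]=0;k[q[1]+40:]=0;k[:,:q[0]-45]=0;k[:,q[0]+45:]=0
c=max(cv2.findContours(k,0,1)[0],key=cv2.contourArea);e=cv2.fitEllipse(c);print(e,plane("wrist",[e[0]],49,s))
q=proj((467,-98,49),s);print(q);lid(q,rmin=20,rmax=30)
E
```

```text
[ 461.51273512 -154.77820695  141.3917791 ]
[280 209]
[280.2 208.5] 22.3 [ 462.6 -153.5   49. ]
[280.8 201.5] 28.7 [ 464.  -148.1   49. ]
((273.1065368652344, 234.50738525390625), (55.259857177734375, 94.8330078125), 13.798364639282227) [[ 453.65960685 -174.01490304   49.        ]]
[274 135]
[271.5 135.2] 25.0 [465.3 -97.4  49. ]
[276.8 130.8] 29.4 [469.5 -95.   49. ]
[278.8 138.2] 26.9 [ 470.1 -100.3   49. ]
```

>>> carry_out(deltas=[[1,1,35,0],[0,0,40,0],[0,0,28,0],[0,0,18,0],[0,0,0,0],[0,0,0,0]])

```text
t: 19.25
tcp_pos: [463.5, -153.2, 21.8]
tcp_rot: [0.759, 0.651, -0.0, -0.0]
contact_force: [0.1, -0.2, -0.2]
opening: 70.0
gripper_force: 0.0
```

>>> carry_out(deltas=[[0,0,0,0],[0,0,0,0],[0,0,0,0],[0,0,0,0],[0,0,0,0],[0,0,0,0]], grip=20)

```text
t: 19.85
tcp_pos: [463.7, -154.0, 22.4]
tcp_rot: [0.76, 0.65, 0.0, 0.001]
contact_force: [-1.5, 2.3, 8.5]
opening: 33.8
gripper_force: 24.1
```

```bash
python3 - <<'E'
from h import *
s=bot.sense();p=s["tcp_pos"];print(p)
plan((543,336,130),-48.1,15,(p[0],p[1],130,-9.2))
E
```

```text
[ 463.67973702 -153.98203446   22.36122362]
[33.1, -0.0, -0.0, np.float64(0.0453)]
[33.1, -1.5, -0.0, np.float64(0.0453)]
[33.0, -3.0, -0.0, np.float64(0.0453)]
[32.8, -4.5, -0.0, np.float64(0.0453)]
[32.5, -6.0, -0.0, np.float64(0.0453)]
[32.2, -7.4, -0.0, np.float64(0.0453)]
[31.9, -8.9, -0.0, np.float64(0.0453)]
[31.4, -10.3, -0.0, np.float64(0.0453)]
[30.9, -11.7, -0.0, np.float64(0.0453)]
[30.4, -13.1, -0.0, np.float64(0.0453)]
[29.8, -14.5, -0.0, np.float64(0.0453)]
[29.1, -15.8, -0.0, np.float64(0.0453)]
[28.3, -17.1, -0.0, np.float64(0.0453)]
[27.5, -18.4, -0.0, np.float64(0.0453)]
[26.7, -19.6, -0.0, np.float64(0.0453)]
```

>>> carry_out(deltas=[[0,0,-8,0],[0,0,-25,0],[0,0,-35,0],[0,0,-35,0],[0,0,-5,0],[0,0,0,0]])

```text
t: 20.45
tcp_pos: [463.7, -154.1, 130.8]
tcp_rot: [0.76, 0.65, 0.0, 0.001]
contact_force: [-0.5, 0.1, -0.6]
opening: 33.6
gripper_force: 25.0
```

>>> carry_out(deltas=[[33,0,0,0.045],[33,-1,0,0.045],[33,-3,0,0.045],[33,-4,0,0.045],[33,-6,0,0.045],[32,-7,0,0.045],[32,-9,0,0.045],[31,-10,0,0.045]])

```text
t: 21.25
tcp_pos: [504.7, 108.7, 128.0]
tcp_rot: [0.864, 0.503, -0.001, -0.0]
contact_force: [1.1, -0.3, 0.3]
opening: 33.9
gripper_force: 25.0
```

>>> carry_out(deltas=[[31,-12,0,0.045],[30,-13,0,0.045],[30,-14,0,0.045],[29,-16,0,0.045],[28,-17,0,0.045],[28,-18,0,0.045],[27,-19,0,0.05],[0,0,0,0]])

```text
t: 22.05
tcp_pos: [540.9, 338.6, 127.3]
tcp_rot: [0.933, 0.36, -0.001, -0.0]
contact_force: [0.3, -0.6, -0.2]
opening: 33.9
gripper_force: 25.0
```

```bash
python3 - <<'E'
from h import *
s=bot.sense();print(s["tcp_pos"],s["opening"])
plan((542.5,336,100),-48.1,1)
E
```

```text
[540.87872807 338.61856506 127.28152647] 33.92162395649869
[-0.6, 3.0, 27.3, np.float64(0.0051)]
```

>>> carry_out(deltas=[[0,1,25,0.005],[0,0,30,0],[0,0,25,0],[0,0,15,0],[0,0,5,0],[0,0,3,0],[0,0,0,0],[0,0,0,0]])

```text
t: 22.85
tcp_pos: [542.6, 335.1, 27.3]
tcp_rot: [0.934, 0.357, 0.001, -0.0]
contact_force: [-0.7, -0.2, 0.5]
opening: 33.7
gripper_force: 25.0
```

>>> carry_out(deltas=[[0,0,1,0],[0,0,1,0],[0,0,1,0],[0,0,0,0]])

```text
t: 23.25
tcp_pos: [542.2, 335.0, 23.5]
tcp_rot: [0.934, 0.357, 0.0, 0.0]
contact_force: [0.9, 0.4, 2.2]
opening: 33.7
gripper_force: 25.2
```

>>> carry_out(deltas=[[0,0,0.5,0],[0,0,0,0],[0,0,0,0],[0,0,0,0]], grip=70)

```text
t: 23.65
tcp_pos: [542.1, 334.9, 22.7]
tcp_rot: [0.934, 0.357, -0.0, 0.0]
contact_force: [-0.3, -1.0, -0.3]
opening: 69.7
gripper_force: 0.0
```

>>> carry_out(deltas=[[0,0,-10,0],[0,0,-30,0],[0,0,-40,0],[0,0,-40,0],[0,0,0,0]])

```text
t: 24.15
tcp_pos: [544.1, 335.9, 149.7]
tcp_rot: [0.934, 0.357, 0.004, -0.0]
contact_force: [0.3, 0.9, -0.1]
opening: 69.9
gripper_force: 0.0
```

```bash
python3 - <<'E'
from h import *
s=bot.sense();print(s["tcp_pos"],s["opening"])
q=proj((542,335,50),s);print("expect",q);lid(q,50,18,30)
plan((467,-99,140),-9.2,14)
E
```

```text
[544.07454686 335.87137763 149.69119855] 69.852309939599
expect [278 212]
[-24.8, 19.5, 0.5, np.float64(-0.0485)]
[-25.7, 18.3, 0.5, np.float64(-0.0485)]
[-26.5, 17.0, 0.5, np.float64(-0.0485)]
[-27.3, 15.7, 0.5, np.float64(-0.0485)]
[-28.1, 14.3, 0.5, np.float64(-0.0485)]
[-28.7, 13.0, 0.5, np.float64(-0.0485)]
[-29.3, 11.5, 0.5, np.float64(-0.0485)]
[-29.8, 10.1, 0.5, np.float64(-0.0485)]
[-30.3, 8.7, 0.5, np.float64(-0.0485)]
[-30.7, 7.2, 0.5, np.float64(-0.0485)]
[-31.0, 5.7, 0.5, np.float64(-0.0485)]
[-31.2, 4.2, 0.5, np.float64(-0.0485)]
[-31.4, 2.6, 0.5, np.float64(-0.0485)]
[-31.5, 1.1, 0.5, np.float64(-0.0485)]
```

>>> carry_out(deltas=[[-25,19,0,-0.049],[-26,18,0,-0.049],[-26,17,0,-0.049],[-27,16,0,-0.049],[-28,14,0,-0.049],[-29,13,0,-0.049],[-29,12,0,-0.049],[-30,10,0,-0.049]])

```text
t: 25.0
tcp_pos: [498.2, 85.9, 142.3]
tcp_rot: [0.846, 0.533, -0.0, -0.0]
contact_force: [0.1, 0.2, 0.4]
opening: 70.0
gripper_force: 0.0
```

>>> carry_out(deltas=[[-30,9,0,-0.049],[-31,7,0,-0.049],[-31,6,0,-0.049],[-31,4,0,-0.049],[-31,3,0,-0.049],[-31,1,0,-0.049],[0,0,0,0],[0,0,0,0]])

```text
t: 25.8
tcp_pos: [467.7, -98.6, 142.4]
tcp_rot: [0.76, 0.65, -0.0, -0.0]
contact_force: [-0.2, 0.4, 0.2]
opening: 70.1
gripper_force: 0.0
```

```bash
python3 - <<'E'
from h import *
s=bot.sense();print(s["tcp_pos"]);q=proj((467,-98,49),s);print(q)
s,im=lid(q,rmin=19,rmax=27);cv2.imwrite("pics/gr1.png",im)
E
```

```text
[467.66166544 -98.64502685 142.39957138]
[278 209]
[276.8 208.5] 22.0 [466.2 -97.4  49. ]
[277.8 194.8] 24.5 [468.7 -86.7  49. ]
```

View pics/gr1.png

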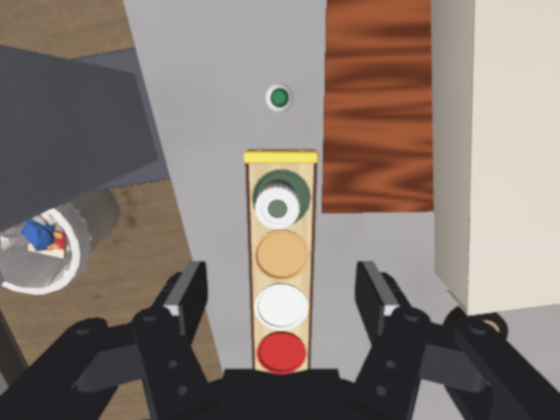

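The green lid is at (277,208), the dishes for wax, white and red are empty, and the bottle (279,97) is well clear. Grasp green.

>>> carry_out(deltas=[[1,-1,36,0],[0,0,40,0],[0,0,28,0],[0,0,18,0],[0,0,0,0],[0,0,0,0]])

```text
t: 26.45
tcp_pos: [467.4, -96.6, 21.3]
tcp_rot: [0.759, 0.651, -0.0, -0.0]
contact_force: [0.9, -0.0, -0.3]
opening: 70.1
gripper_force: 0.0
```

>>> carry_out(deltas=[[0,0,0,0],[0,0,0,0],[0,0,0,0],[0,0,0,0],[0,0,0,0],[0,0,0,0]], grip=20)

```text
t: 27.05
tcp_pos: [467.7, -97.4, 21.8]
tcp_rot: [0.759, 0.651, 0.0, 0.001]
contact_force: [-1.6, 1.8, 8.9]
opening: 32.7
gripper_force: 24.1
```

```bash
python3 - <<'E'
from h import *
s=bot.sense();p=s["tcp_pos"];print(p)
plan((582.5,375.5,130),-48.1,15,(p[0],p[1],130,-9.2))
E
```

```text
[467.67339554 -97.38042336  21.82935716]
[32.3, 2.5, -0.0, np.float64(0.0453)]
[32.4, 1.1, -0.0, np.float64(0.0453)]
[32.4, -0.4, -0.0, np.float64(0.0453)]
[32.4, -1.9, -0.0, np.float64(0.0453)]
[32.3, -3.3, -0.0, np.float64(0.0453)]
[32.1, -4.8, -0.0, np.float64(0.0453)]
[31.8, -6.3, -0.0, np.float64(0.0453)]
[31.5, -7.7, -0.0, np.float64(0.0453)]
[31.1, -9.1, -0.0, np.float64(0.0453)]
[30.7, -10.5, -0.0, np.float64(0.0453)]
[30.2, -11.9, -0.0, np.float64(0.0453)]
[29.6, -13.2, -0.0, np.float64(0.0453)]
[29.0, -14.6, -0.0, np.float64(0.0453)]
[28.3, -15.9, -0.0, np.float64(0.0453)]
[27.6, -17.1, -0.0, np.float64(0.0453)]
```

>>> carry_out(deltas=[[0,0,-8,0],[0,0,-25,0],[0,0,-35,0],[0,0,-35,0],[0,0,-5,0],[0,0,0,0]])

```text
t: 27.65
tcp_pos: [467.7, -97.4, 130.3]
tcp_rot: [0.759, 0.651, 0.001, 0.001]
contact_force: [-0.3, -0.1, -0.6]
opening: 33.1
gripper_force: 25.0
```

>>> carry_out(deltas=[[32,2,0,0.045],[32,1,0,0.045],[32,0,0,0.045],[32,-2,0,0.045],[32,-3,0,0.045],[32,-5,0,0.045],[32,-6,0,0.045],[32,-7,0,0.045]])

```text
t: 28.45
tcp_pos: [526.6, 154.9, 127.5]
tcp_rot: [0.864, 0.503, -0.001, -0.0]
contact_force: [0.2, -0.2, -1.1]
opening: 33.2
gripper_force: 25.0
```

>>> carry_out(deltas=[[31,-9,0,0.045],[31,-10,0,0.045],[30,-12,0,0.045],[30,-13,0,0.045],[29,-14,0,0.045],[29,-16,0,0.045],[28,-17,0,0.05],[0,0,0,0]])

```text
t: 29.25
tcp_pos: [580.1, 378.2, 126.4]
tcp_rot: [0.933, 0.36, -0.001, -0.0]
contact_force: [-0.9, -0.4, -0.3]
opening: 32.8
gripper_force: 25.0
```

>>> carry_out(deltas=[[0,0,0,0],[0,0,0,0]])

```text
t: 29.45
tcp_pos: [580.3, 374.4, 127.8]
tcp_rot: [0.933, 0.36, -0.001, 0.0]
contact_force: [-0.5, -0.4, -0.6]
opening: 32.9
gripper_force: 25.0
```

```bash
python3 - <<'E'
from h import *
s=bot.sense();print(s["tcp_pos"],s["opening"])
plan((584,373.5,100),-48.1,1)
E
```

```text
[580.28114497 374.44886954 127.83932155] 32.897258780532965
[2.1, 3.2, 27.8, np.float64(0.0056)]
```

>>> carry_out(deltas=[[2,3,25,0.005],[0,0,30,0],[0,0,25,0],[0,0,15,0],[0,0,5,0],[0,0,0,0],[0,0,0,0]])

```text
t: 30.15
tcp_pos: [584.7, 374.5, 30.1]
tcp_rot: [0.934, 0.358, 0.001, -0.0]
contact_force: [-0.1, -0.2, -1.1]
opening: 32.7
gripper_force: 25.0
```

>>> carry_out(deltas=[[0,0,2,0],[0,0,1,0],[0,0,1,0],[0,0,0,0]])

```text
t: 30.55
tcp_pos: [584.0, 374.4, 24.7]
tcp_rot: [0.934, 0.358, -0.0, 0.0]
contact_force: [-0.5, 0.5, -0.4]
opening: 32.7
gripper_force: 25.0
```

>>> carry_out(deltas=[[0,0,1,0],[0,0,0.5,0],[0,0,0,0],[0,0,0,0]])

```text
t: 30.95
tcp_pos: [584.1, 374.4, 23.3]
tcp_rot: [0.934, 0.358, -0.0, 0.0]
contact_force: [-0.0, 0.3, -0.9]
opening: 32.6
gripper_force: 25.0
```

>>> carry_out(deltas=[[0,0,0.7,0],[0,0,0.5,0],[0,0,0,0],[0,0,0,0]])

```text
t: 31.35
tcp_pos: [584.3, 374.5, 22.9]
tcp_rot: [0.934, 0.358, 0.0, -0.0]
contact_force: [-2.8, -1.3, 7.8]
opening: 32.9
gripper_force: 25.7
```

Contact. Release, rise, and back off toward the yellow end to view the whole tray.

>>> carry_out(deltas=[[0,0,0,0],[0,0,0,0],[0,0,0,0],[0,0,0,0]], grip=70)

```text
t: 31.75
tcp_pos: [584.1, 374.3, 21.9]
tcp_rot: [0.934, 0.358, -0.0, 0.0]
contact_force: [0.1, -0.0, 0.2]
opening: 70.2
gripper_force: 0.0
```

>>> carry_out(deltas=[[0,0,-10,0],[0,0,-30,0],[0,0,-40,0],[0,0,-40,0],[-30,0,-20,0],[-40,0,0,0],[-40,0,0,0],[-30,0,0,0]])

```text
t: 32.55
tcp_pos: [478.4, 279.6, 162.9]
tcp_rot: [0.934, 0.358, 0.0, 0.0]
contact_force: [0.6, -0.0, -0.8]
opening: 70.1
gripper_force: 0.0
```

>>> carry_out(deltas=[[-20,0,0,0],[0,0,0,0],[0,0,0,0]])

```text
t: 32.85
tcp_pos: [465.4, 267.5, 163.1]
tcp_rot: [0.934, 0.358, 0.001, 0.0]
contact_force: [0.4, 0.9, -0.0]
opening: 69.8
gripper_force: 0.0
```

```bash
python3 - <<'E'
from h import *
s=bot.sense();print(s["tcp_pos"]);cv2.imwrite("pics/end.png",bot.read_camera("wrist"))
E
```

```text
[465.36256962 267.49639682 163.09595088]
```

View pics/end.png

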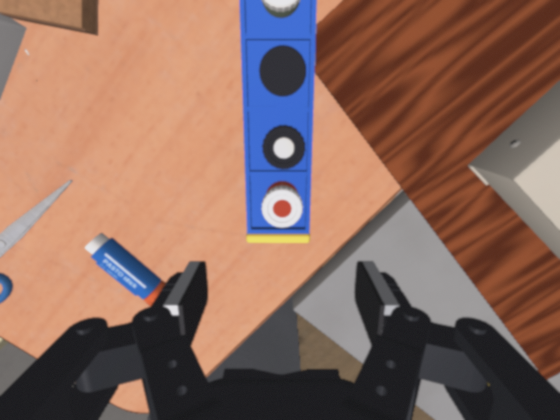

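All four pots stand upright in their own cells. From the yellow end they are red (282,208), white (284,148), wax (283,71) and green (281,3, cut by the picture edge). Green met the floor at the expected height.

```bash
python3 -c "
from workcell import bot
print(bot.hand_in())"
```

```text
the job is handed in; nothing more can be done
None
```

I moved all four pots into the blue tray in reversed order (from the tray's yellow end: red, white, wax, green) and handed the job in at about 33 s. All looked upright in the last picture, though the green pot was partly cut off there, so its seating rests on the floor contact height.

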